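# Load and set the stitch-line marking gauge

## Robot

A 6-joint arm with a two-finger parallel gripper is mounted at the origin on the work surface. World frame = base frame: x ahead of the robot, y to its left, z up, the work surface at z = 0. Lengths are in m, angles in rad, forces in N, time in s.
With the tool pointing down it reaches from about 0.35 to 1 m from the base axis. Payload 7.1 kg.
Tool frame: the origin (TCP) lies between the finger pads; the fingertips stand 22 mm ahead of it and the grasp point (between the pads) lies 3 mm ahead of it; x points along the fingers, y is the direction in which the jaws open and shut, and the axes are right-handed (so a half turn about x gives the same grasp; the last joint's range is limited). The gripper opens to 85 mm and grips with 20 to 120 N. Pads are 22 mm wide; open, the fingers measure 114 mm over their backs; the gripper's body (76 mm by 85 mm) begins 54 mm behind the grasp point. The pads swing forward as they close: fully open they stand 13 mm farther back than shut.
Start: joints at [1.236, 0.423, 1.63, -0, 1.089, -0.019], TCP at [0.194, 0.594, 0.253] pointing down, gripper open.
Joint ranges: [-3, 3], [-0.9, 2.11], [0.09, 2.58], [-1.31, 4.45], [0.11, 2.69], [-2.54, 2.54]. Speed limits (rad/s): [2.39, 2.39, 3.01, 3.14, 3.14, 3.14].

## Interface

Orientations are given as a rotation vector (axis times angle).
In Python, from rig import manip gives the robot as it stands. The module is installed in compiled form; this text tells all that it offers. Calls block until the motion is done:
- manip.move_to(position, orientation): joint-space move of the TCP to a pose.
- manip.servo_line(position, orientation=None, rate=0.15): straight line of the TCP; orientation=None keeps the orientation; rate is the mean speed in m/s.
- manip.set_joints(angles): joint-space move.
- manip.command_gripper(opening, f_grip=None): finger opening in m; f_grip is the grip in N (None keeps the last); returns when the fingers have stopped.
- manip.hold(seconds).
- manip.solve_ik(position, orientation): joint angles nearest the present ones, or None.
- manip.camera(name): name is "scene" or "top"; returns a dict with "image" (384x512x3 uint8, red, green, blue), "fx", "fy", "cx", "cy" (pixels), "k1" (the pictures are not rectified: a ray, as slopes to the right and down, at radius r is drawn at 1 + k1 r^2 times it, then the intrinsics apply), "cam_to_world" (4x4, takes a point from camera to world coordinates). Camera axes: x right, y down, z forward; pixel columns grow to the right and rows downward; lengths in m; the calibration is good to about 2 mm. A picture is of the moment at which its call begins. There is no depth.
A pose or a line that the arm cannot do raises manip.IKError and nothing moves.
- manip.sign_off(): hands the job in, once; it reports no verdict.
Readings, each from a call of its own:
- manip.get_time(): time.
- manip.get_joint_positions(): joint angles.
- manip.get_joint_vel(): joint speeds.
- manip.get_tau(): joint torques, N m.
- manip.get_position(): TCP position.
- manip.get_ee_rot(): TCP orientation.
- manip.get_contact_force(): force on the tool from outside, world axes, zero at the start.
- manip.get_torque(): the same for the moment, N m.
- manip.get_width(): finger opening in m.
Only numpy, scipy, OpenCV 4.12 (cv2) and the standard library are available. Lean on these libraries where they do the work, as an engineer would, in place of code of your own. Each camera call takes 0.05 s, during which the arm holds its last target.

## Task

First take the brass stylus with the yellow grip from the tool block, push it tip first all the way down into the narrow brass tube on the marking gauge's arm, and let go of it. Then grip the arm's black block so that its red side button is squeezed in, draw the arm out until its yellow pointer is level with the blue rider on the scale, and finish still holding it there, button squeezed, since a spring pulls it back. Do not shift the rider, and leave the other things on the bench where they are.

Things in the scene. Friction and masses are not known exactly. Their poses are not given: they have to be found in the camera images.
- gauge: Marking gauge fixed to the bench: base plate 375 x 100 x 10 mm, grey sleeve 130 long, top at 42 mm. Origin: underside, below the sleeve's mouth. x = level direction in which the arm slides out, z up. Plate spans x -140..235, y -56..44 mm. A dark keeper post (6 x 10, 66 mm high) stands at x 10, y -25. White scale strip with ticks every 10 mm at y -34..-52, top at 16 mm, carries the blue rider.
- gauge_arm (a joint): How far the telescoping steel arm is drawn out along the gauge's x axis, 0 (home) to 0.1 m. Locked near home (about 1.5 mm of play) while the red button is out. A spring pulls it home with 4 N at 0 to 5 N at 0.1 m; let go, it springs back. The pointer is level with the rider when this equals rider.
- lock_button (a joint): Red button in the grip block's -y side (gauge axes): 0 = out (locked), 0.006 m = fully squeezed in, moving in the gauge's +y direction. Unlocked beyond 0.004 m. Springs out by itself: 3.5 N to start it moving, about 8 N to press it fully, so grip the block with about 15 to 40 N.
- rider (a joint): Position of the blue rider on the scale, 0.04 to 0.085 m, measured as the arm extension at which the pointer is level with it. A friction fit; must not be shifted.
- grip (a point): Centre of the black grip block on the arm, where it is to be gripped: 58 mm above the bench, block 34 mm long (gauge x), 28 mm wide (gauge y), spanning 35 to 79 mm in height. With the red button out it is 35 mm wide, squeezed 29 mm. Moves with the arm. The tube stands 100 mm further along the gauge's x axis. Axes as the gauge's.
- button_face (a point): Centre of the red button's outer face (24 mm along x, 30 mm high), 21 mm to the gauge's -y side of grip when out.
- pointer (a point): Tip of the yellow pointer (3 mm wide, top at 29 mm) that sticks out of the arm on the gauge's -y side, 45 mm further along x than grip.
- rider_mark (a point): Middle of the upper edge of the blue rider (8 mm along x, 18 mm across, top 28 mm above the bench), on its side nearest the arm. Axes as the gauge's.
- tube_mouth (a point): Centre of the flared mouth of the upright brass tube at the end of the arm, 66 mm above the bench. Outer diameter 21 mm (27 at the mouth), bore 12 mm, widening to about 18 mm at the very mouth, 46 mm deep. Moves with the arm.
- tube_floor (a point): Centre of the floor inside the brass tube, 20 mm above the bench. Axes as the gauge's, z up.
- tool_block: Fixed wooden block 60 (x) x 170 (y) x 50 mm high, origin under its centre. Three holes 9.5 mm wide and 40 mm deep in a row along its y axis at y -55, 0 and 55 mm; the stylus, the awl and the creaser stand upright in them, which one in which hole varies.
- stylus_grip (a point): Centre of the stylus's yellow grip (14 mm diameter, 40 mm long), 90 mm above the stylus's tip. At the start 100 mm above the bench. The stylus is 110 mm long, 40 g: a brass shaft 8 mm in diameter, 70 mm long, below the grip. z points up from tip to grip.
- stylus_tip (a point): Centre of the lower end of the stylus's brass shaft (slightly chamfered); z up along the stylus.
- awl_grip (a point): Awl, a bystander: steel shaft, dark wooden bulb handle 22 mm wide, 116 mm long. Point 90 mm above its lower end.
- creaser_grip (a point): Creaser, a bystander: steel shaft, black handle 16 mm wide, 112 mm long. Point 90 mm above its lower end.
- glue_jar: Amber glue jar with black cap, 60 mm diameter, 85 mm high, a bystander. Origin under its centre.
- wax_tin: Round aluminium wax tin, 64 mm diameter, 24 mm high, a bystander. Origin under its centre.
- mallet: Hammer with a wooden handle lying on the bench, 240 mm long, a bystander.
- knife: Black and yellow knife lying on the bench, 150 mm long, 18 wide, 12 high, a bystander.
- pattern_stack: Curved cardboard pattern, about 190 x 85 x 10 mm, lying on the bench, a bystander.

How it is judged:
By the outcome, as a careful person would: the job done as asked, in the order asked, and still so for the second after the job is handed in, while the arm keeps its last pose, push and grip.
It also fails if it takes over 59 s, if anything falls off the work surface, if the arm or the gripper's body presses on something with over 40 N, if the wrist force passes 120 N, or if a joint passes its speed limit or range.

## Working session

There is one attempt and no reset: what is moved stays moved. The work goes in short steps, each a Python script; the robot and the scene stay as the last script left them, time stands still between calls to the robot, and variables do not carry over. Pictures are saved under pics/ and viewed, and the job is handed in when it is done.

```bash
mkdir -p pics; python3 - <<'E'
from rig import manip
import cv2,numpy as np
for n in("scene","top"):
    c=manip.camera(n)
    cv2.imwrite(f"pics/{n}0.png",cv2.resize(c["image"][:,:,::-1],(800,600),interpolation=cv2.INTER_CUBIC))
    print(n,{k:np.round(v,4).tolist() for k,v in c.items() if k!="image"})
    np.save(f"{n}0.npy",c["image"])
print(manip.get_time(),manip.get_ee_rot(),manip.get_width())
E
```

```text
scene {'fx': 395.6792, 'fy': 395.6792, 'cx': 251.6759, 'cy': 190.0379, 'k1': -0.0208, 'cam_to_world': [[-0.454, 0.7399, -0.4964, 1.0368], [0.8909, 0.3689, -0.2649, 0.2593], [-0.0129, -0.5625, -0.8267, 0.8774], [0.0, 0.0, 0.0, 1.0]]}
top {'fx': 371.2438, 'fy': 371.2438, 'cx': 256.5317, 'cy': 193.1246, 'k1': -0.0539, 'cam_to_world': [[-0.0014, -0.992, 0.1259, 0.4328], [-0.9997, 0.0044, 0.0238, 0.0135], [-0.0242, -0.1258, -0.9918, 1.1796], [0.0, 0.0, 0.0, 1.0]]}
0.1 [ 0.24671738  1.55677131 -0.24883854] 0.08520503982251748
```

View pics/scene0.png

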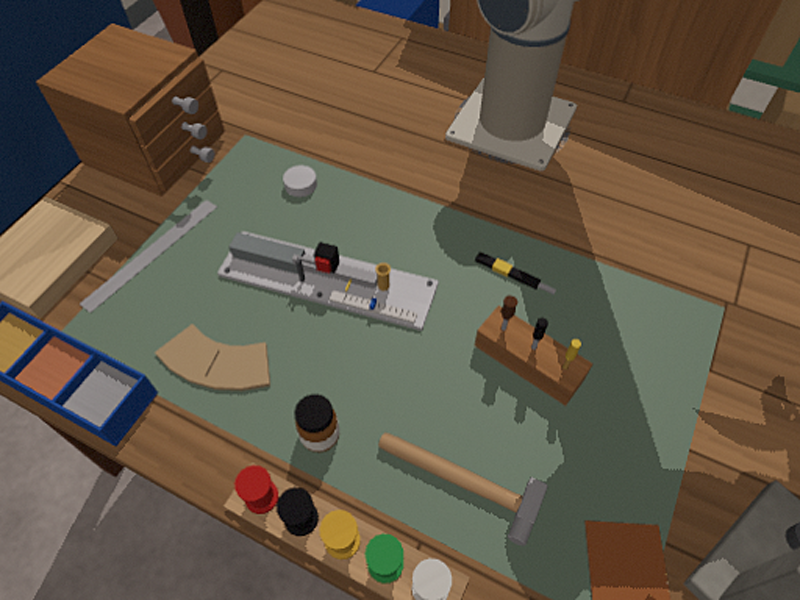

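View pics/top0.png

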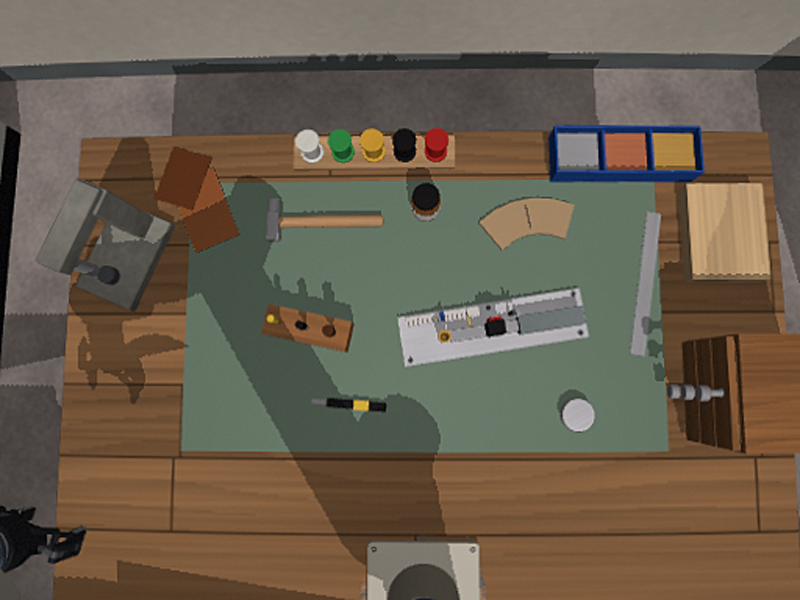

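The top view shows the stylus's yellow grip at about (272,318), the tube at (445,337), the block at (495,326) and the rider at (442,316), in 800x600 pixels. Next I zoom in.

```bash
cat >h.py <<'E'
import numpy as np,cv2
from rig import manip
def cam(n):
    c=manip.camera(n); c["T"]=np.array(c["cam_to_world"]); return c
def proj(c,P):
    T=c["T"];p=(np.atleast_2d(P)-T[:3,3])@T[:3,:3]
    s=p[:,:2]/p[:,2:];r2=(s**2).sum(1,keepdims=True);s=s*(1+c["k1"]*r2)
    return s*[c["fx"],c["fy"]]+[c["cx"],c["cy"]]
def ray(c,uv):
    d=(np.array(uv,float)-[c["cx"],c["cy"]])/[c["fx"],c["fy"]];s=d.copy()
    for _ in range(20): s=d/(1+c["k1"]*(s@s))
    v=c["T"][:3,:3]@np.r_[s,1]; return c["T"][:3,3],v/np.linalg.norm(v)
def onz(c,uv,z):
    o,v=ray(c,uv);return o+v*(z-o[2])/v[2]
def tri(rs):
    A=np.zeros((3,3));b=np.zeros(3)
    for o,v in rs:
        M=np.eye(3)-np.outer(v,v);A+=M;b+=M@o
    return np.linalg.solve(A,b)
def crop(c,x0,y0,w,h,s,name):
    im=c["image"][y0:y0+h,x0:x0+w,::-1]
    im=cv2.resize(im,None,fx=s,fy=s,interpolation=cv2.INTER_NEAREST)
    for i in range(0,w,10): cv2.putText(im,str(x0+i),(i*s,8),0,.3,(255,0,255),1); cv2.line(im,(i*s,0),(i*s,4),(255,0,255),1)
    for i in range(0,h,10): cv2.putText(im,str(y0+i),(0,i*s+8),0,.3,(255,0,255),1)
    cv2.imwrite("pics/"+name,im)
E
python3 - <<'E'
from h import *
t=cam("top");s=cam("scene")
crop(t,250,180,130,58,6,"tg.png");crop(t,165,190,65,40,10,"tb.png")
crop(s,135,142,150,75,5,"sg.png");crop(s,300,185,85,80,7,"sb.png")
E
cd pics; python3 -c "
import cv2,numpy as np
for a,b,o in(('tg','sg','g'),('tb','sb','b')):
    A=cv2.imread(a+'.png');B=cv2.imread(b+'.png');print(A.shape,B.shape)"
```

```text
(348, 780, 3) (375, 750, 3)
(400, 650, 3) (560, 595, 3)
```

View pics/tg.png

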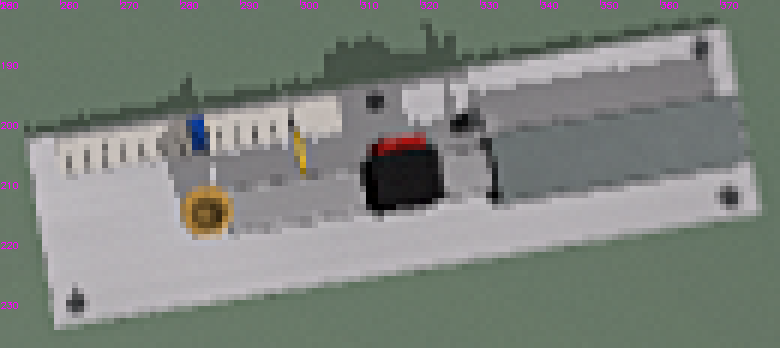

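View pics/sg.png

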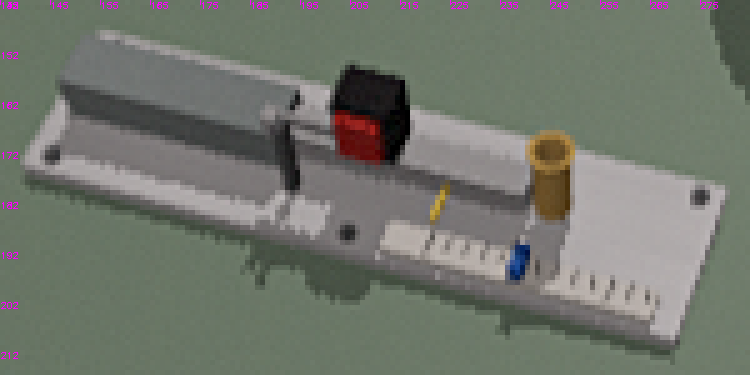

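View pics/tb.png

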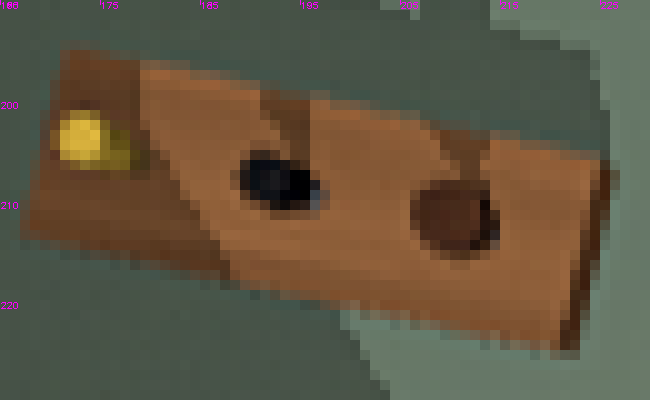

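View pics/sb.png

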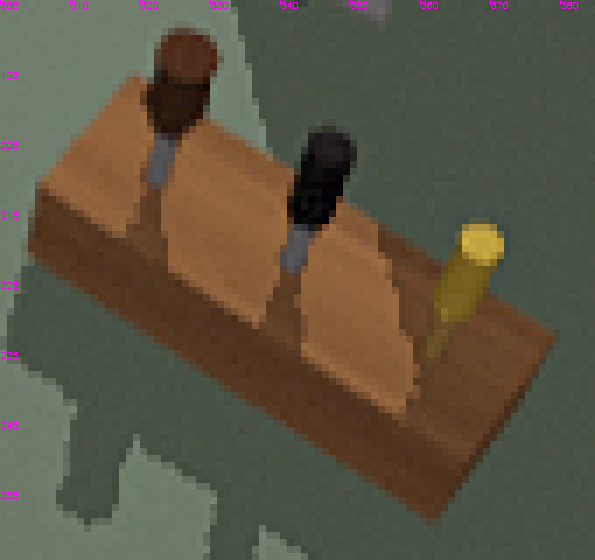

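The crops show these raw pixels:

| Item | Top view | Scene view |
|---|---|---|
| Tube mouth | about (284,215) | about (245,172) |
| Rider | about (282,202) | about (239,194) |
| Pointer | about (300,205) | about (222,183) |
| Block | about (317,209) | not read |
| Stylus cap | about (173,203) | about (369,219) |

Now I compute positions from these.

```bash
cat >>h.py <<'E'
from scipy.optimize import least_squares
def hsv(c): return cv2.cvtColor(c["image"],cv2.COLOR_RGB2HSV).astype(int)
def comp(m,box):
    x0,y0,x1,y1=box; k=np.zeros(m.shape,np.uint8);k[y0:y1,x0:x1]=m[y0:y1,x0:x1]
    n,l,st,ce=cv2.connectedComponentsWithStats(k,connectivity=8)
    if n<2:return None
    i=1+np.argmax(st[1:,4]);return ce[i],st[i]
def wcent(w,box):
    x0,y0,x1,y1=box;w=np.clip(w[y0:y1,x0:x1],0,None).astype(float);Y,X=np.mgrid[y0:y1,x0:x1]
    return np.array([(w*X).sum(),(w*Y).sum()])/w.sum()
E
python3 - <<'E'
from h import *
t=cam("top");s=cam("scene")
# gauge pose from plate upper corners: local (x,y) order matching
tc=[(32,137),(728,28),(760,215),(57,327)]
tc=[(a/6-.5+250,b/6-.5+180) for a,b in tc]
sc=[(680,337),(27,168),(105,32),(727,186)]
sc=[(a/5-.5+135,b/5-.5+142) for a,b in sc]
L=np.array([(235,-56,10),(-140,-56,10),(-140,44,10),(235,44,10)])/1e3
def G(p,L):
    L=np.atleast_2d(L);c,q=np.cos(p[2]),np.sin(p[2]);return np.c_[c*L[:,0]-q*L[:,1]+p[0],q*L[:,0]+c*L[:,1]+p[1],L[:,2]]
for nm,cams in(("top",[(t,tc)]),("scene",[(s,sc)]),("both",[(t,tc),(s,sc)])):
    r=least_squares(lambda p:np.concatenate([(proj(c,G(p,L))-px).ravel() for c,px in cams]),[.4,0,1.7])
    print(nm,r.x,np.degrees(r.x[2]),"res",np.round(r.fun,1))
g=r.x;np.save("g.npy",g)
def loc(P):
    c,q=np.cos(g[2]),np.sin(g[2]);d=P[:2]-g[:2];return np.round([1e3*(c*d[0]+q*d[1]),1e3*(-q*d[0]+c*d[1]),1e3*P[2]],1)
for c,nm,tb in((t,"top",(276,205,294,224)),(s,"scene",(238,165,252,180))):
    im=c["image"].astype(int);R,Gr,B=im[...,0],im[...,1],im[...,2]
    w=np.clip(B-np.maximum(R,Gr)-15,0,None)
    bb=(278,194,290,210) if nm=="top" else (232,186,246,204)
    u=wcent(w,bb);print(nm,"blue",u,loc(onz(c,u,.022)))
    w=np.clip(np.minimum(R,Gr)-B-50,0,None)
    bb=(295,198,304,212) if nm=="top" else (216,175,228,192)
    u=wcent(w,bb);print(nm,"ptr",u,loc(onz(c,u,.028)))
    k=((R-B)>50).astype(np.uint8);r=comp(k,tb);print(nm,"brass",r, loc(onz(c,r[0],.066)))
for nm,u in(("mouth",None),):
  print("mouth scene hand",loc(onz(s,(551/5-.5+135,150/5-.5+142),.066)),"top",loc(onz(t,(207/6-.5+250,211/6-.5+180),.066)))
# stylus cap top z=.12
ut=(83/10-.5+165,139/10-.5+190);us=(482/7-.5+300,243/7-.5+185)
print("sty",onz(t,ut,.12),onz(s,us,.12),tri([ray(t,ut),ray(s,us)]))
# block top corners z=.05
B=np.array([(30,85),(-30,85),(-30,-85),(30,-85)])/1e3; B=np.c_[B,[.05]*4]
tcb=[(66,48),(605,160),(570,350),(22,235)];tcb=[(a/10-.5+165,b/10-.5+190) for a,b in tcb]
scb=[(445,480),(40,185),(135,78),(553,335)];scb=[(a/7-.5+300,b/7-.5+185) for a,b in scb]
for nm,cams in(("top",[(t,tcb)]),("scene",[(s,scb)]),("both",[(t,tcb),(s,scb)])):
    r=least_squares(lambda p:np.concatenate([(proj(c,G(p,B))-px).ravel() for c,px in cams]),[.5,.2,-.2])
    print(nm,r.x,np.round(r.fun,1),[G(r.x,[[0,y,.12]])[0] for y in(-.055,.055)])
E
```

```text
top [ 0.53161169 -0.19178719  1.72201389] 98.6641279423865 res [-0.6  0.1 -0.1  0.1  0.6 -0.   0.  -0.2]
scene [ 0.52978374 -0.18913844  1.73501445] 99.4090054184864 res [ 0.2  0.1 -0.8 -0.5 -0.6 -0.1  1.1  0.1]
both [ 0.53050255 -0.19028685  1.7282439 ] 99.02108116923121 res [-1.1  0.9 -0.7  0.2  0.2  0.  -0.3  0.6 -0.6  0.6 -1.2 -0.8 -0.8 -0.3
  0.5  0.6]
top blue [282.53284672 201.42189781] [144.8 -46.   22. ]
top ptr [299.66256158 205.19458128] [ 94.6 -25.2  28. ]
top brass (array([284.09090909, 214.61818182]), array([280, 211,   9,   9,  55], dtype=int32)) [149.5  -1.8  66. ]
scene blue [238.24597701 193.8       ] [144.8 -42.   22. ]
scene ptr [222.25070423 182.44225352] [ 94.4 -24.3  28. ]
scene brass (array([244.82608696, 173.4673913 ]), array([240, 168,  10,  12,  92], dtype=int32)) [151.7  -5.1  66. ]
mouth scene hand [149.4   0.8  66. ] top [149.8  -1.7  66. ]
sty [0.53843688 0.28120136 0.12      ] [0.53661525 0.28152789 0.12      ] [0.53813045 0.28108638 0.12204099]
top [ 0.52851634  0.22760391 -0.72189393] [ 10.9 -10.8 -56.   -7.5 -11.9  10.1  56.    6.7] [array([0.49217193, 0.18632335, 0.12      ]), array([0.56486074, 0.26888446, 0.12      ])]
scene [ 0.51822254  0.22658093 -1.68527123] [-49.1 -13.6  31.9  41.4  49.3   4.2 -32.3 -43.4] [array([0.46358252, 0.23286331, 0.12      ]), array([0.57286255, 0.22029856, 0.12      ])]
both [ 0.52305728  0.22658394 -1.65856838] [ 37.3 -10.2 -35.7 -23.  -38.2  13.   36.1  26.2 -49.2 -11.2  32.2  43.4
  48.    5.  -33.9 -42.2] [array([0.46826901, 0.2314052 , 0.12      ]), array([0.57784556, 0.22176267, 0.12      ])]
```

Both views agree: rider minus pointer is 50.2 mm (top) and 50.4 mm (scene), and the tube sits at gauge (149.6, 0). I had the block corners in the wrong order. I fix that, then check IK for all the poses.

```bash
cat >>h.py <<'E'
from scipy.spatial.transform import Rotation as Ro
def down(a):
    x=np.array([0,0,-1.]);y=np.array([np.cos(a),np.sin(a),0]);return Ro.from_matrix(np.c_[x,y,np.cross(x,y)]).as_rotvec()
def G(p,L):
    L=np.atleast_2d(L);c,q=np.cos(p[2]),np.sin(p[2]);return np.c_[c*L[:,0]-q*L[:,1]+p[0],q*L[:,0]+c*L[:,1]+p[1],L[:,2]]
E
python3 - <<'E'
from h import *
t=cam("top");s=cam("scene")
B=np.array([(30,85),(30,-85),(-30,-85),(-30,85)])/1e3; B=np.c_[B,[.05]*4]
tcb=[(66,48),(605,160),(570,350),(22,235)];tcb=[(a/10-.5+165,b/10-.5+190) for a,b in tcb]
scb=[(445,465),(40,185),(135,78),(553,335)];scb=[(a/7-.5+300,b/7-.5+185) for a,b in scb]
for nm,cams in(("top",[(t,tcb)]),("scene",[(s,scb)]),("both",[(t,tcb),(s,scb)])):
    r=least_squares(lambda p:np.concatenate([(proj(c,G(p,B))-px).ravel() for c,px in cams]),[.5,.2,-.2])
    print(nm,r.x,np.round(r.fun,1),G(r.x,[[0,.055,.12]])[0])
g=np.load("g.npy");tube=G(g,[[.1497,-.0005,.066]])[0];grip=G(g,[[.0497,0,.058]])[0]
print("tube",tube,"grip",grip)
print(Ro.from_rotvec(manip.get_ee_rot()).as_matrix().round(2))
for nm,p,a in(("sty",[.538,.2815],-.2),("tube",tube[:2],g[2]-np.pi/2),("grip",grip[:2],g[2]-np.pi/2)):
  for z in(.06,.25):
    for f in(0,np.pi):
      q=manip.solve_ik([*p,z],down(a+f));print(nm,z,f,None if q is None else np.round(q,2))
E
```

```text
top [ 0.52706467  0.22667682 -0.20468421] [ 0.4 -0.  -0.  -0.2 -0.7 -0.   0.3  0.3] [0.53824386 0.28052871 0.12      ]
scene [ 0.52659382  0.22603974 -0.23233073] [ 1.6  0.3 -0.9 -0.5 -0.3 -1.  -0.4  0.9] [0.53925736 0.27956203 0.12      ]
both [ 0.52684662  0.22628064 -0.21988303] [ 0.7 -0.3  0.2  0.3 -0.8  0.4  0.4 -0.1  2.   0.2 -1.  -0.  -0.6 -0.7
 -0.3  0.7] [0.53884297 0.27995641 0.12      ]
tube [ 0.50752373 -0.04236013  0.066     ] grip [ 0.5227097 -0.1412016  0.058    ]
[[-0.    0.31  0.95]
 [-0.    0.95 -0.31]
 [-1.   -0.    0.  ]]
sty 0.06 0 [ 0.46  0.66  1.76 -0.    0.72  0.66]
sty 0.06 3.141592653589793 [ 0.46  0.66  1.76 -0.    0.72 -2.48]
sty 0.25 0 [ 0.46  0.4   1.67 -0.    1.07  0.66]
sty 0.25 3.141592653589793 [ 0.46  0.4   1.67 -0.    1.07 -2.48]
tube 0.06 0 [-0.11  0.57  1.98  0.    0.59 -0.26]
tube 0.06 3.141592653589793 None
tube 0.25 0 [-0.11  0.26  1.89  0.    1.   -0.26]
tube 0.25 3.141592653589793 None
grip 0.06 0 [-0.29  0.6   1.91  0.    0.63 -0.44]
grip 0.06 3.141592653589793 None
grip 0.25 0 [-0.29  0.31  1.82  0.    1.02 -0.44]
grip 0.25 3.141592653589793 None
```

```bash
python3 - <<'E'
from h import *
g=np.load("g.npy");o=down(-.21);p=[.538,.281]
manip.move_to([*p,.19],o);manip.command_gripper(.055,30)
manip.servo_line([*p,.103],rate=.12)
f0=manip.get_contact_force();manip.command_gripper(0,40);print(manip.get_width(),f0,manip.get_contact_force())
manip.servo_line([*p,.25],rate=.12);print(manip.get_contact_force(),manip.get_width())
tube=G(g,[[.1497,-.0005,.066]])[0]
manip.move_to([*tube[:2],.25],down(g[2]-np.pi/2))
manip.servo_line([*tube[:2],.178],rate=.12)
print(manip.get_time(),manip.get_width(),manip.get_position())
t=cam("top");s=cam("scene")
crop(t,250,180,65,50,10,"t2.png");crop(s,205,120,80,80,7,"s2.png")
for n,c in(("t",t),("s",s)):np.save(n+"2.npy",c["image"])
E
```

```text
0.013051869354500836 [0.51368214 0.19804042 0.13348033] [-0.37189346 -0.31749845  4.60783312]
[ 0.00289822 -0.28042431 -0.42326457] 0.012728397020982964
7.2083 0.012969787293472371 [ 0.50801267 -0.04212362  0.17835595]
```

View pics/t2.png

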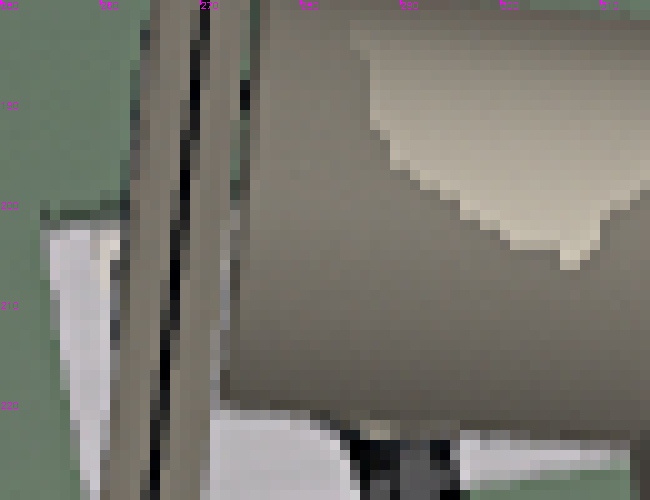

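View pics/s2.png

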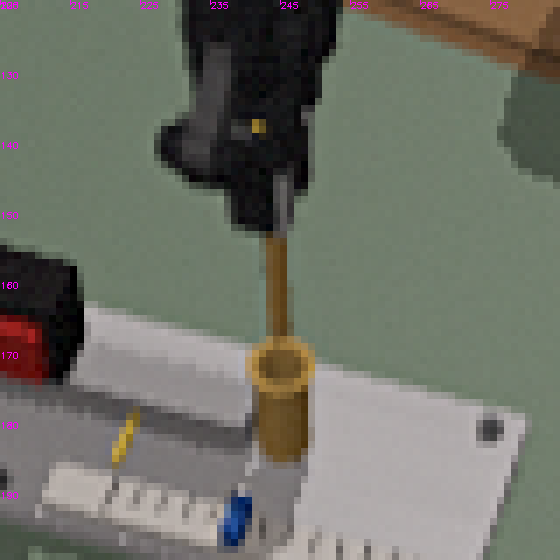

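The scene view shows the stylus held upright above the tube, with its tip near crop (279,338) and the mouth centre at (281,366). I compare that with where each should project.

```bash
python3 - <<'E'
from h import *
s=cam("scene");p=manip.get_position()
f=lambda P:((proj(s,P)[0]+.5-[205,120])*7).round(0)
print("tip exp",f([p[0],p[1],p[2]-.093]),"upper shaft",f([p[0],p[1],p[2]-.093+.065]))
print("mouth exp",f([p[0],p[1],.066]))
print(onz(s,(281/7-.5+205,366/7-.5+120),.066),p)
im=s["image"].astype(int);R,B=im[...,0],im[...,2]
for y in range(154,180):
    r=(R-B)[y,235:258];x=np.where(r>45)[0]+235;print(y,x.min() if len(x) else 0,x.max() if len(x) else 0,end="; ")
E
```

```text
tip exp [279. 335.] upper shaft [273. 219.]
mouth exp [280. 368.]
[ 0.50717914 -0.04252656  0.066     ] [ 0.50817825 -0.04232964  0.17886683]
154 243 244; 155 243 245; 156 243 245; 157 243 245; 158 243 245; 159 243 245; 160 243 245; 161 243 245; 162 243 245; 163 243 245; 164 243 245; 165 243 245; 166 244 245; 167 244 245; 168 243 246; 169 241 248; 170 241 249; 171 240 249; 172 240 249; 173 240 249; 174 241 248; 175 242 248; 176 242 248; 177 242 248; 178 242 248; 179 242 248;
```

Tip and mouth line up to within about 1 mm. I insert with force monitoring.

```bash
python3 - <<'E'
from h import *
g=np.load("g.npy");tube=G(g,[[.1497,-.0005,.066]])[0]
z=.178;f0=manip.get_contact_force();print(f0)
while z>.109:
    z-=.006 if z>.122 else .003
    manip.servo_line([*tube[:2],z],rate=.06)
    f=manip.get_contact_force()-f0;p=manip.get_position();print(round(z,4),(p-[*tube[:2],0]).round(4),f.round(1),manip.get_width().__round__(4))
    if abs(f[2])>20 or np.hypot(*f[:2])>12:break
print(manip.get_time())
s=cam("scene");crop(s,205,120,80,80,7,"s3.png")
E
```

```text
[-0.1462627   0.24900979 -0.8036413 ]
0.172 [-0.0002 -0.      0.1718] [-0.5  0.4  0.6] 0.013
0.166 [-0.0004  0.      0.1655] [-0.  -0.4  1.9] 0.013
0.16 [-0.0003  0.      0.1595] [-0.   0.3  0.2] 0.0131
0.154 [-0.0003  0.      0.1536] [-0.3  0.2 -0.6] 0.0128
0.148 [-3.000e-04  1.000e-04  1.476e-01] [-0.7  0.4  0.8] 0.0128
0.142 [-0.0003  0.      0.1416] [1.  0.6 0.3] 0.0128
0.136 [-0.0003  0.      0.1356] [-0.5 -0.5 -0.6] 0.0132
0.13 [-0.0003  0.      0.1296] [0.3 0.5 0.4] 0.013
0.124 [-0.0003  0.      0.1236] [ 0.3 -0.1  1.2] 0.0127
0.118 [-0.0003  0.      0.1176] [0.7 0.2 0.3] 0.0131
0.115 [-1.000e-04 -0.000e+00  1.148e-01] [-0.5  0.4  0.1] 0.0131
0.112 [ 9.000e-04 -1.000e-04  1.133e-01] [-3.1 -0.  15. ] 0.0129
0.109 [ 0.0017 -0.0004  0.1121] [-7.1 -0.5 35.4] 0.0129
10.6083
```

View pics/s3.png

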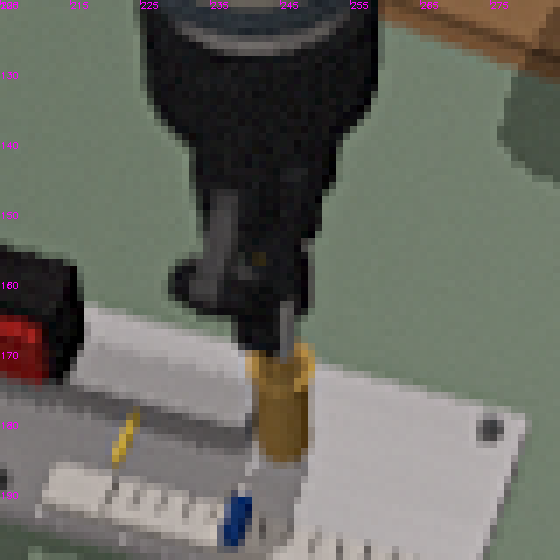

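The stylus met the floor with TCP at about 0.113 m, which puts its tip at about z 0.020. I release, retreat and check.

```bash
python3 - <<'E'
from h import *
g=np.load("g.npy");tube=G(g,[[.1497,-.0005,.066]])[0]
manip.servo_line([*tube[:2],.1133],rate=.06);print(manip.get_contact_force())
manip.command_gripper(.05,25);manip.servo_line([*tube[:2],.2],rate=.15)
c=G(g,[[.0497,0,.2]])[0]
manip.move_to([c[0],c[1]-.12,.26],down(g[2]-np.pi/2))
print(manip.get_time())
t=cam("top");s=cam("scene");crop(t,250,180,130,58,6,"t4.png");crop(s,175,140,105,75,7,"s4.png")
def loc(P):
    c,q=np.cos(g[2]),np.sin(g[2]);d=P[:2]-g[:2];return np.round([1e3*(c*d[0]+q*d[1]),1e3*(-q*d[0]+c*d[1]),1e3*P[2]],1)
for c,nm in((t,"top"),(s,"scene")):
    im=c["image"].astype(int);R,Gr,B=im[...,0],im[...,1],im[...,2]
    w=np.clip(B-np.maximum(R,Gr)-15,0,None)
    bb=(278,194,290,210) if nm=="top" else (232,186,246,204)
    u=wcent(w,bb);print(nm,"blue",u,loc(onz(c,u,.022)))
    w=np.clip(np.minimum(R,Gr)-B-50,0,None)
    bb=(295,198,304,212) if nm=="top" else (216,175,228,192)
    u=wcent(w,bb);print(nm,"ptr",u,loc(onz(c,u,.028)))
    k=(np.maximum(R,np.maximum(Gr,B))<40).astype(np.uint8)
    r=comp(k,(309,200,327,218) if nm=="top" else (198,150,220,176));print(nm,"black",r,loc(onz(c,r[0],.079)))
E
```

```text
[0.10797015 0.32131234 0.42448814]
12.9833
top blue [282.56104651 201.44331395] [144.7 -45.9  22. ]
top ptr [299.65947242 205.1822542 ] [ 94.6 -25.3  28. ]
top black (array([316.60185185, 209.39814815]), array([310, 205,  14,  10, 108], dtype=int32)) [52.6 -0.8 79. ]
scene blue [238.22987165 193.76779463] [144.7 -41.9  22. ]
scene ptr [222.26737968 182.40374332] [ 94.4 -24.2  28. ]
scene black (array([209.92948718, 162.50641026]), array([201, 155,  16,  20, 156], dtype=int32)) [58.5 -7.7 79. ]
```

View pics/t4.png

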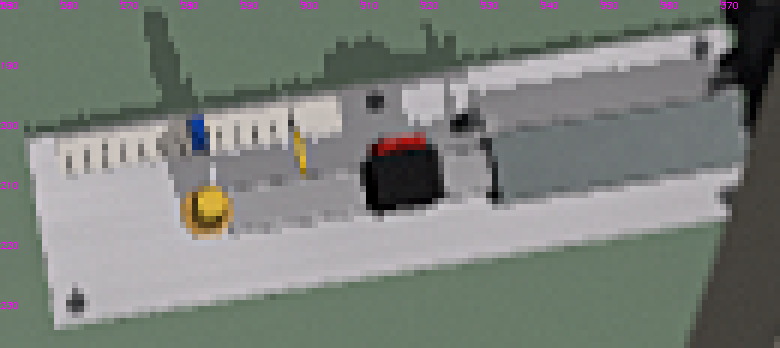

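View pics/s4.png

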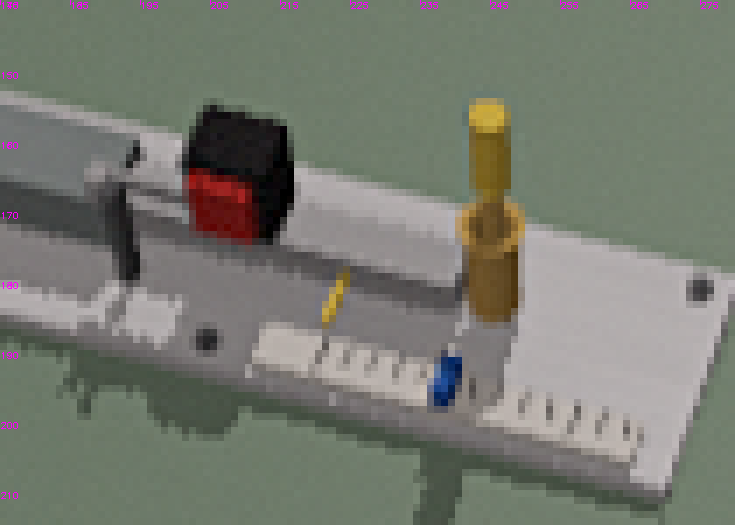

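The stylus stands fully down: its cap is at scene crop (489,112), it is upright, and the rider and pointer have not moved. Now I grip the block and draw the arm out.

```bash
python3 - <<'E'
from h import *
g=np.load("g.npy");o=down(g[2]-np.pi/2)
P=lambda x,z:G(g,[[x,-.0011,z]])[0]
manip.move_to(P(.0497,.18),o);manip.command_gripper(.072,25)
manip.servo_line(P(.0497,.0615),rate=.12);f0=manip.get_contact_force();print(f0,manip.get_position())
manip.command_gripper(0,32);manip.hold(.2);print(manip.get_width(),manip.get_contact_force(),manip.get_position()-P(.0497,.0615),manip.get_time())
s=cam("scene");crop(s,175,120,105,90,7,"s5.png")
E
```

```text
[-0.69134729  0.78180765 -0.4152643 ] [ 0.52430499 -0.14114716  0.06209441]
0.02772613212296719 [-5.25806361 -1.24377856 11.70079806] [-0.00060595 -0.00031834  0.00098665] 15.8667
```

View pics/s5.png

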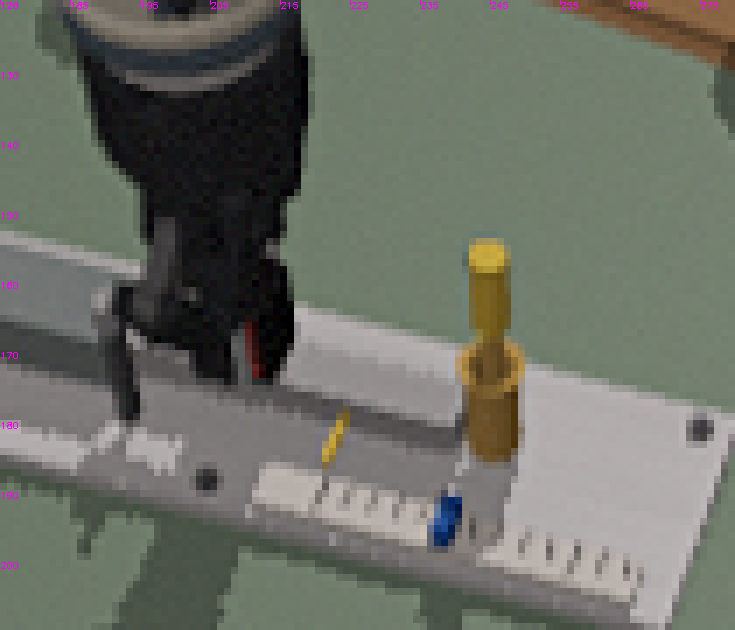

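The width is 27.7 mm, so the button is squeezed. I draw the arm out in steps, watching the force.

```bash
cat >>h.py <<'E'
def look(tag,px):
    g=np.load("g.npy");out=[]
    t=cam("top");s=cam("scene")
    for c,nm in((t,"top"),(s,"scene")):
        im=c["image"].astype(int);R,Gr,B=im[...,0],im[...,1],im[...,2]
        u=wcent(np.clip(B-np.maximum(R,Gr)-15,0,None),(274,194,290,210) if nm=="top" else (232,184,246,204))
        e=proj(c,G(g,[[px,-.0248,.028]]))[0].round().astype(int);h=(4,6) if nm=="top" else (5,7)
        v=wcent(np.clip(np.minimum(R,Gr)-B-50,0,None),(e[0]-h[0],e[1]-h[1],e[0]+h[0]+1,e[1]+h[1]+1))
        ci,q=np.cos(g[2]),np.sin(g[2])
        f=lambda P:np.array([1e3*(ci*(P[0]-g[0])+q*(P[1]-g[1])),1e3*(-q*(P[0]-g[0])+ci*(P[1]-g[1]))]).round(1)
        print(nm,"rider",u.round(2),f(onz(c,u,.022)),"ptr",v.round(2),f(onz(c,v,.028)))
    crop(t,250,180,80,50,9,"t"+tag+".png");crop(s,195,135,80,75,8,"s"+tag+".png")
E
python3 - <<'E'
from h import *
g=np.load("g.npy")
p0=manip.get_position();d=np.array([np.cos(g[2]),np.sin(g[2]),0]);c0=G(g,[[.0497,-.0011,.0615]])[0]
np.save("p0.npy",p0)
for e in(.005,.015,.03,.045,.0503):
    manip.servo_line(c0+d*e,rate=.04)
    print(e,((manip.get_position()-p0)@d).round(4),manip.get_contact_force().round(1),round(manip.get_width(),4))
    if np.linalg.norm(manip.get_contact_force())>30:break
manip.hold(.3)
print(((manip.get_position()-p0)@d).round(4),manip.get_time())
look("6",.0945+(manip.get_position()-p0)@d)
E
```

```text
0.005 0.0048 [-6.4 -4.5 10.4] 0.0276
0.015 0.0148 [-5.6 -4.7 11.1] 0.028
0.03 0.0297 [-5.9 -4.8 10.9] 0.0277
0.045 0.0447 [-5.9 -4.8 11.3] 0.0275
0.0503 0.0501 [-5.3 -5.1 11.1] 0.0278
0.0499 18.225
top rider [282.44 201.57] [145.1 -45.5] ptr [283. 205.] [145.6 -34.1]
scene rider [238.31 193.52] [144.7 -41.1] ptr [240.39 186.42] [144.1 -22. ]
```

View pics/s6.png

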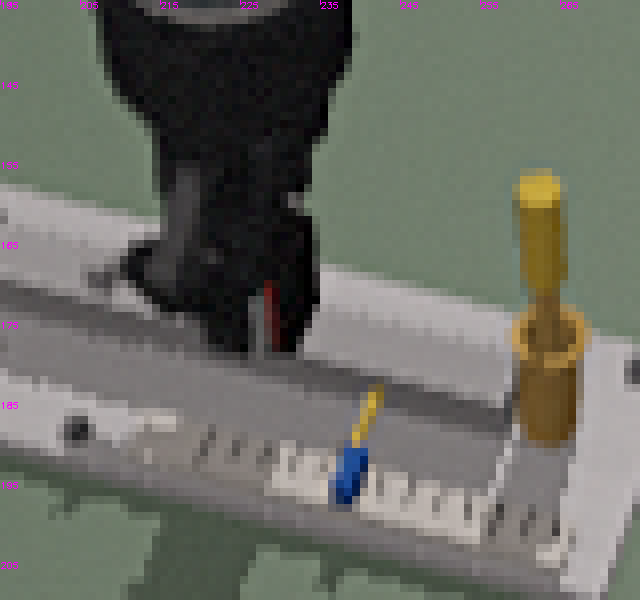

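View pics/t6.png

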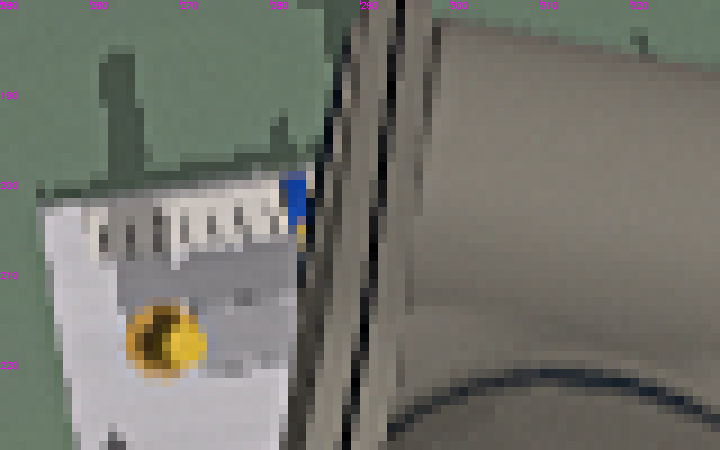

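Scene view: the pointer (357–378, 388–440) meets the rider top (343–368, 448), about 0.3–0.6 mm short. The top view is half hidden by the robot arm. I cross-check the extension from the stylus shift between views, then trim by 0.3 mm.

```bash
python3 - <<'E'
from h import *
g=np.load("g.npy");d=np.array([np.cos(g[2]),np.sin(g[2]),0]);c0=G(g,[[.0497,-.0011,.0615]])[0];p0=np.load("p0.npy")
manip.servo_line(c0+d*.0506,rate=.02);manip.hold(.3)
print("ext",((manip.get_position()-p0)@d).round(5),manip.get_contact_force().round(1),manip.get_width(),manip.get_time())
look("7",.0945+(manip.get_position()-p0)@d)
s=cam("scene");A=s["image"].astype(int)
pc=cv2.imread("pics/s4.png")[3::7,3::7,::-1].astype(int); H=np.zeros_like(A);H[140:140+pc.shape[0],175:175+pc.shape[1]]=pc
def cent(im,z):
    w=np.clip(im[...,0]-im[...,2]-60,0,None)
    P0=proj(s,G(g,[[z,0,.110]]))[0].astype(int)
    u=wcent(w,(P0[0]-6,P0[1]-10,P0[0]+7,P0[1]+10));return u,onz(s,u,.11)
a=cent(H,.1497);b=cent(A,.1999);v=b[1]-a[1];print("stylus",a[0],b[0],"ext est",np.linalg.norm(v),"dir deg",np.degrees(np.arctan2(v[1],v[0])))
# rider near-arm edges: expected lines for x candidates
R,Gr,B=A[...,0],A[...,1],A[...,2];w=np.clip(B-np.maximum(R,Gr)-15,0,None);y=np.clip(np.minimum(R,Gr)-B-40,0,None)
for r in range(182,200):
    f=lambda q:round((q[r,230:250]*np.arange(230,250)).sum()/q[r,230:250].sum(),2) if q[r,230:250].sum()>30 else None
    print(r,"Y",f(y),"B",f(w),end=" | ")
ys=np.array([-.020,-.030,-.034,-.043,-.052])
for x in(.1440,.1447,.1454): print("\n",x,[tuple(q.round(2)) for q in proj(s,G(g,np.c_[[x]*5,ys,[.0285]*5]))],end="")
E
```

```text
ext 0.05014 [-5.5 -4.6 10.6] 0.02754313382327942 18.875
top rider [282.44 201.66] [145.2 -45.3] ptr [283. 205.] [145.6 -34.1]
scene rider [238.3  193.44] [144.6 -40.8] ptr [240.42 186.74] [144.5 -23. ]
stylus [244.37137615 160.34678899] [262.31907179 162.87744743] ext est 0.045047218863002794 dir deg 106.26278960731523
182 Y None B None | 183 Y None B None | 184 Y 241.49 B None | 185 Y 241.13 B None | 186 Y 240.88 B None | 187 Y 240.15 B None | 188 Y 239.91 B None | 189 Y 239.54 B None | 190 Y None B 238.0 | 191 Y None B 238.96 | 192 Y None B 238.82 | 193 Y None B 238.53 | 194 Y None B 237.99 | 195 Y None B 237.69 | 196 Y None B 237.88 | 197 Y None B 237.64 | 198 Y None B None | 199 Y None B None | 
 0.144 [(np.float64(240.6), np.float64(185.69)), (np.float64(239.35), np.float64(188.69)), (np.float64(238.85), np.float64(189.9)), (np.float64(237.72), np.float64(192.65)), (np.float64(236.57), np.float64(195.42))]
 0.1447 [(np.float64(240.85), np.float64(185.75)), (np.float64(239.61), np.float64(188.76)), (np.float64(239.11), np.float64(189.97)), (np.float64(237.98), np.float64(192.72)), (np.float64(236.83), np.float64(195.49))]
 0.1454 [(np.float64(241.1), np.float64(185.82)), (np.float64(239.86), np.float64(188.83)), (np.float64(239.36), np.float64(190.04)), (np.float64(238.23), np.float64(192.78)), (np.float64(237.09), np.float64(195.56))]
```

View pics/s7.png

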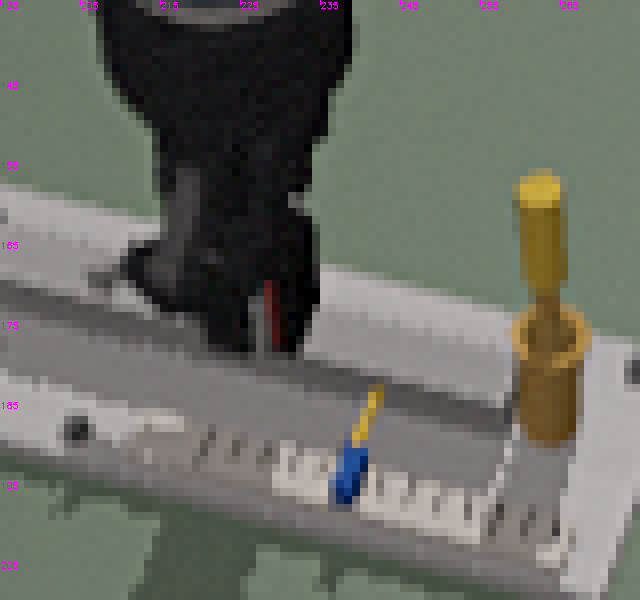

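Pointer and rider coincide within about 0.3 mm. The stylus-shift check gave 45 mm at 106°, which disagrees. I suspect its window clipped the grip, so I redo it with the tube mouth and check the rider's edges.

```bash
python3 - <<'E'
from h import *
g=np.load("g.npy")
s=cam("scene");A=s["image"].astype(int)
pc=cv2.imread("pics/s4.png")[3::7,3::7,::-1].astype(int); H=np.zeros_like(A);H[140:140+pc.shape[0],175:175+pc.shape[1]]=pc
f=lambda P:((P-np.r_[g[:2],0])@np.array([[np.cos(g[2]),-np.sin(g[2]),0],[np.sin(g[2]),np.cos(g[2]),0],[0,0,1]])*1e3).round(1)
for nm,im,x in(("home",H,.1497),("now",A,.1999)):
    w=np.clip(im[...,0]-im[...,2]-45,0,None);c=proj(s,G(g,[[x,0,.066]]))[0].round().astype(int)
    X=np.arange(c[0]-7,c[0]+8)
    col=[]
    for dr in range(4,9):   # tube body rows below rim
        r=c[1]+dr;q=np.minimum(w[r,X],25);col.append((q*X).sum()/q.sum())
    rim=[(lambda q:(q*X).sum()/q.sum())(np.minimum(w[c[1]+k,X],25)) for k in(-2,-1,0,1,2)]
    u=np.mean(rim);v=c[1];print(nm,"exp",proj(s,G(g,[[x,0,.066]]))[0].round(2),"rim col",round(u,2),"body",np.round(col,2),f(onz(s,(u,v),.066)))
    cap=np.clip(np.minimum(im[...,0],im[...,1])-110,0,None)*(im[...,0]-im[...,2]>80)
    e=proj(s,G(g,[[x,0,.13]]))[0].round().astype(int);k=wcent(cap,(e[0]-6,e[1]-5,e[0]+7,e[1]+6));print(" cap",k,f(onz(s,k,.13)))
w=np.clip(A[...,2]-np.maximum(A[...,0],A[...,1]),0,None)
for r in(190,191,192,193):print(r,w[r,233:245])
for dx in(-.004,.004):print([tuple(q.round(1).tolist()) for q in proj(s,G(g,[[.1448+dx,y,.028] for y in(-.034,-.043,-.052)]))])
E
```

```text
home exp [244.7  171.76] rim col 244.66 body [244.62 244.55 244.78 244.78 244.66] [149.8  -0.8  66. ]
 cap [244.11267606 156.20151679] [150.3  -0.7 130. ]
now exp [263.44 176.5 ] rim col 263.31 body [263.31 263.   262.69 262.83 262.8 ] [199.1   1.4  66. ]
 cap [262.09566185 158.41268076] [194.    5.8 130. ]
190 [ 0  0  0  0  0 46  0  0  0  0  0  0]
191 [ 0  0  0  0  7 74 65 70  4  0  0  0]
192 [ 0  0  0  0 27 67 75 63  0  0  0  0]
193 [ 0  0  0  0 39 67 71 44  0  0  0  0]
[(237.7, 189.7), (236.6, 192.4), (235.4, 195.2)]
[(240.6, 190.5), (239.5, 193.2), (238.3, 196.0)]
```

The tube rim moved from 149.8 to 199.1 mm, which fits the draw. The stylus cap reads 194 rather than 200, and it shifted away from the camera. That fits a slight lean in the loose bore, with the stylus still down. The rider's edges put it 0.1–0.4 mm further out, so I trim 0.15 mm, do a last check and hand in.

```bash
python3 - <<'E'
from h import *
g=np.load("g.npy");d=np.array([np.cos(g[2]),np.sin(g[2]),0]);c0=G(g,[[.0497,-.0011,.0615]])[0];p0=np.load("p0.npy")
manip.servo_line(c0+d*.05075,rate=.02);manip.hold(.4)
print("ext",((manip.get_position()-p0)@d).round(5),manip.get_contact_force().round(1),manip.get_width(),np.abs(manip.get_joint_vel()).max(),manip.get_time())
look("8",.0945+(manip.get_position()-p0)@d)
c=cam("scene");cv2.imwrite("pics/s9.png",cv2.resize(c["image"][:,:,::-1],(800,600)))
E
```

```text
ext 0.05028 [-4.6 -5.9 11.9] 0.027984533179681033 0.0013844987688918316 19.725
top rider [282.45 201.66] [145.2 -45.3] ptr [283. 205.] [145.6 -34.1]
scene rider [238.3  193.43] [144.6 -40.8] ptr [240.38 186.84] [144.5 -23.3]
```

View pics/s9.png

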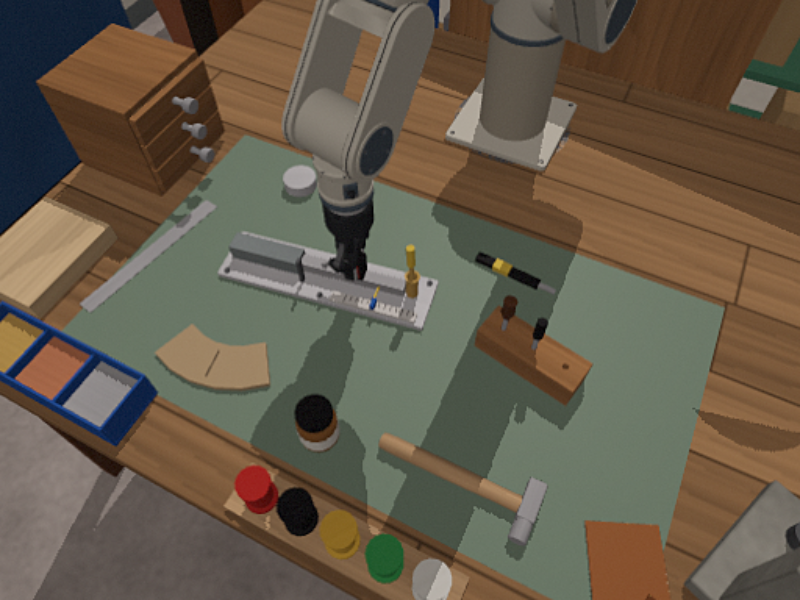

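View pics/s8.png

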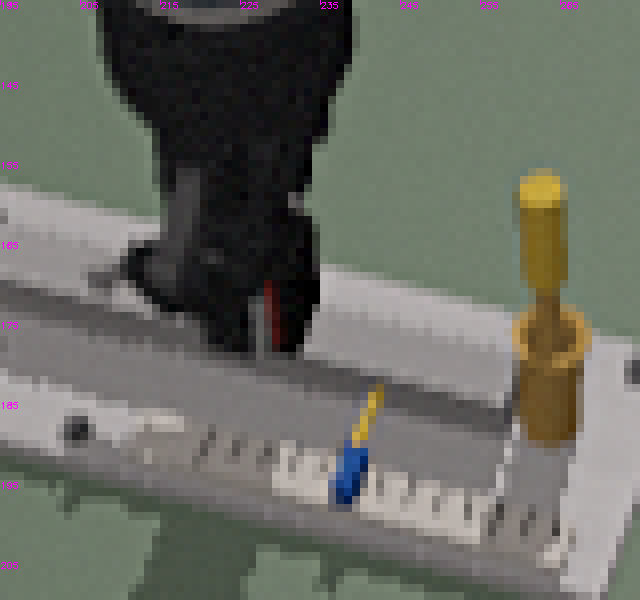

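The stylus leans about 6 mm at its cap. Both views show this, and the bore's play allows up to about 9 mm. The grip's image lengthened by just what a lean predicts, so it has not lifted. The other tools and objects are in place. Handing in.

```bash
python3 - <<'E'
from rig import manip
manip.sign_off();print(manip.get_time(),manip.get_width())
E
```

```text
the job is handed in; nothing more can be done
the job is handed in; nothing more can be done
```

The stylus went into the brass tube until it met the floor (tip at about 20 mm, pressed with about 35 N), and I let go of it. I then gripped the black block with 32 N, which squeezed the button in. I drew the arm out and handed the job in still holding it, at about 20 s on the robot's clock.

**Last checks:**
- **Extension:** 50.3 mm by the arm's position. The images put the rider at 50.1 to 50.5 mm, and the last scene view has the pointer (144.5 mm) and rider (144.6 mm) level within about 0.3 mm.
- **Button:** the gripper reads 28 mm, which means the button is fully in.
- **Bystanders:** the rider's blue mark shows no shift beyond measurement noise, and nothing else on the bench appears moved.

**What disagreed or could not be confirmed:**
- **Top view:** the robot arm hid most of the pointer in the final top view, so that view could not confirm the alignment.
- **Stylus shift:** one check of the extension, from how far the stylus moved, gave 45 mm. The tube rim moved about 49 mm, as expected. The stylus leans about 6 mm at its cap inside the loose bore, but it has not lifted, and this explains most of the difference.

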